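# Push the long tube home in the water filter

### The arm

A 6-joint arm with a two-finger parallel gripper is mounted at the origin on the work surface; the furniture and walls round the work are solid. World frame = base frame: x ahead of the robot, y to its left, z up, the work surface at z = 0. Lengths are in mm, angles in rad, forces in N, time in s.
With the tool pointing down it reaches from about 350 to 975 mm from the base axis. Payload 7.1 kg.
Tool frame: the origin (TCP) lies at the very end of the fingers, on their centre line; the grasp point (between the pads) lies 19 mm behind it; z points along the fingers, x is the direction in which the jaws open and shut, and the axes are right-handed (so a half turn about z gives the same grasp; the last joint's range is limited). The gripper opens to 88 mm and grips with 3 to 60 N. Pads are 20 mm wide; open, the fingers measure 115 mm over their backs; the gripper's body (75 mm by 178 mm) begins 61 mm behind the grasp point.
Start: joints at [-1.128, 0.423, 1.63, -0, 1.089, -0.019], TCP at [278.489, -559.507, 184.975] pointing down, gripper open.
Joint ranges: [-3, 3], [-0.9, 2.11], [0.09, 2.58], [-1.31, 4.45], [0.11, 2.69], [-2.54, 2.54]. Speed limits (rad/s): [2.39, 2.39, 3.01, 3.14, 3.14, 3.14].

### API

Orientations are given as a rotation vector (axis times angle).
In Python, from workcell import ctrl gives the robot as it stands. The module is installed in compiled form; this text tells all that it offers.
- The arm moves only by the tool move_arm, never from a script. Its argument "motion" is a list of rows, each a list of 2 entries, a list of its own where there are three numbers: the shift along the tool's x, y, z normalised to -1 to 1, where 1 is 150 mm, then the turn, a rotation vector about the tool's x, y, z normalised to -1 to 1, where 1 is 60 degrees. In form: [[[x, y, z], [rx, ry, rz]], ...]. A call has exactly 5 rows; each row is the pose to reach, as a shift and turn from the pose commanded when the call began, along the tool's axes at that moment; what a row does not reach only later rows make up. A row lasts 1/8 s, in which the tool goes at most 62.5 mm and 10.7 degrees, less where a joint would pass 70% of its speed; a pose out of reach is approached as far as the arm can. A call with a number of a shift or a turn outside -1 to 1 is refused whole. A call with a gripper value outside its range is refused whole. "gripper" is the opening, from 0 (shut) to 1 (fully open), set as the call begins (left out, the last holds). The fingers move at their own pace and stop on an object; the grip force is fixed at half the most. Time passes only in rows, so rows that repeat a pose let the fingers close, or fill a call up. It gives the time, the measured TCP pose, the force and the opening at its end, in the units of the state.
- ctrl.get_obs(): the state, without advancing time (a new reading comes with each control period).
- ctrl.get_image(name): name is "scene" or "top"; returns a dict with "pixels" (384x512x3 uint8, red, green, blue), "camera_matrix" (3x3 intrinsics, pixels), "D" ([k1, k2, p1, p2, k3] as OpenCV has them; the pictures are not rectified), "R" (3x3) and "t" (3): a world point X has camera coordinates R X + t. Camera axes: x right, y down, z forward; pixel columns grow to the right and rows downward; lengths in mm; the calibration is good to about 2 mm. A picture is of the moment at which its call begins. There is no depth.
- ctrl.close_job(): hands the job in, once; it reports no verdict.
Trained networks look in the newest picture that a camera, given by its name, has taken for a name from the list of things; names that differ only in an ending like _2 or _b are one class to them, and where a whole thing is asked for, a point or a joint stands for the part that bears it (a point fixed in the world has none). Each returns a list of dicts, best first, with "p" (0 to 1); they miss things now and then, are a little off and sometimes report something else, mostly with a low value. They report only what shows in the picture. A call takes as long as a camera call. They do not tell look-alikes from the thing itself.
- ctrl.boxes_of(camera, name): "location" ([x, y, z] in mm, in world coordinates, good to about 4 mm: the middle of the surface that is visible of it).
- ctrl.regions_of(camera, name): "mask" (384x512 bool, what is visible of it).
- ctrl.pinpoint(camera, name): "location" ([x, y, z] in mm, in world coordinates, good to about 4 mm: a listed point, or the origin of a listed thing).
The state is a dict: "t": time; "qpos": joint angles; "qvel": joint speeds; "joint_torque": joint torques, N m; "ee_pos": TCP position; "orientation": TCP orientation; "ft_force": force on the tool from outside, world axes, zero at the start; "moment": the same for the moment, N m; "width": finger opening in mm.
Only numpy, scipy, OpenCV 4.12 (cv2) and the standard library are available. Lean on these libraries where they do the work, as an engineer would, in place of code of your own. Each camera call takes 0.05 s, during which the arm holds its last target.

### The job

Refit the outlet tube of the worktop water filter: take the longer of the two metal tubes out of the wooden stand and push it straight down into the filter's open port, past the stiff seal until it bottoms fully home. Let go and leave it standing there; leave the shorter tube in the stand.

Things in the scene. Friction and masses are not known exactly. Their poses are not given: they have to be found in the camera images.
- long_tube: Tube to fit: straight steel tube, 20 mm diameter, 150 mm long, about 60 to 130 g. Stands upright in a hole (22 mm wide, floor 10 mm above the worktop) of a fixed wooden block 75 x 130 x 40 mm high, sticking out 120 mm. Origin: centre of its lower end; z along the tube, upward. A thin dark ring mark 42 mm above its lower end comes level with the port's mouth when it is home.
- short_tube: The shorter tube, a bystander: same steel and 20 mm diameter, but 80 mm long, upright in the block's other hole, 66 mm from the long tube, sticking out 50 mm above the block. Origin: centre of its lower end; z along the tube, upward.
- port (a point): Mouth centre of the open port, 95 mm above the worktop, z up. One of two grey sockets 66 mm apart on a fixed round white filter (124 mm across, 50 mm high); the other is closed by a plug with a stub, 111 mm above the worktop. The mouth is a cone 37 mm wide, narrowing over 12 mm to a 23 mm bore. The tube meets the seal 28 mm below the mouth and bottoms hard at 42 mm.
- port_seal (a joint): How far the black seal ring in the open port's bore has been pushed down, in m: 0 at first, 0.014 when the tube has bottomed. It needs a steady push of about 6 to 8 N, far more than the tube's weight, and stays where it is left.
There are look-alikes about, which are no part of the job. Leave any purple look-alike of the long_tube alone.

How it is judged (in metres and radians):
At the end, for the whole second after the job is handed in: The long tube stands released in the open port, at rest, within 10 degrees of upright, lower end within 8 mm of the port axis and 38 mm or more below the mouth, the seal pushed down at least 11 of its 14 mm; the short tube is upright in the stand, within 30 mm of its start (value of joint port_seal above 0.011 m and horizontal distance between long_tube and port below 0.008 m and z of long_tube in the frame of port below -0.038 m and angle between long_tube's own z axis and vertical below 0.17 rad and linear speed of long_tube below 0.02 m/s and distance of short_tube from where it was at the start of the episode below 0.03 m and angle between short_tube's own z axis and vertical below 0.3 rad); the robot touches nothing.
It fails at once if the short tube is taken out of the stand (distance of short_tube from where it was at the start of the episode above 0.03 m).
It also fails if it takes over 43 s, if anything falls off the work surface, if the arm or the gripper's body presses on something with over 40 N, if the wrist force passes 120 N, or if a joint passes its speed limit or range.

## Working session

There is one attempt and no reset: what is moved stays moved. The work goes in short steps, Python scripts to look and compute and a tool call to move; the robot and the scene stay as the last step left them, time stands still between calls to the robot, and variables do not carry over. Pictures are saved under pics/ and viewed, and the job is handed in when it is done.

Besides the shell and the picture viewer there is one more tool, called as name(argument=value, ...) on one line, values as JSON. move_arm: Moves the arm, as the interface text tells. Its arguments: {"type":"object","properties":{"motion":{"type":"array","items":{"type":"array"}},"gripper":{"type":"number"}},"required":["motion"]}

```bash
mkdir -p pics
cat > h.py <<'E'
from workcell import ctrl
import numpy as np, cv2
def save(im,fn): cv2.imwrite(fn, im['pixels'][:,:,::-1])
def proj(im,P):
    r,_=cv2.Rodrigues(np.array(im['R'],float)); p,_=cv2.projectPoints(np.array(P,float).reshape(-1,1,3),r,np.array(im['t'],float),np.array(im['camera_matrix'],float),np.array(im['D'],float)); return p.reshape(-1,2)
def ray_z(im,uv,z):
    K=np.array(im['camera_matrix'],float);R=np.array(im['R'],float);t=np.array(im['t'],float)
    n=cv2.undistortPoints(np.array(uv,float).reshape(-1,1,2),K,np.array(im['D'],float)).reshape(-1,2)
    c=-R.T@t; d=(R.T@np.c_[n,np.ones(len(n))].T).T
    return c+d*((z-c[2])/d[:,2])[:,None]
E
python3 - <<'E'
from h import *
for c in ('scene','top'):
    im=ctrl.get_image(c); save(im,f'pics/{c}0.png')
    print(c,(-np.array(im['R']).T@np.array(im['t'])).round())
    for n in ('long_tube','short_tube','port'):
        print(n,[(np.round(d['location'],1).tolist(),round(d['p'],2)) for d in ctrl.pinpoint(c,n)])
o=ctrl.get_obs(); print(o)
E
```

```text
scene [145. 618. 570.]
long_tube [([400.1, 133.2, -0.3], 0.95), ([567.9, 100.5, 3.1], 0.74), ([486.4, 110.0, 11.9], 0.55)]
short_tube [([484.4, 175.6, 7.3], 0.76)]
port [([483.3, -301.9, 93.9], 0.74)]
top [ 372.  -11. 1137.]
long_tube [([566.2, 99.1, 2.2], 0.58), ([482.4, 99.2, 7.8], 0.49), ([402.0, 134.5, 1.6], 0.42)]
short_tube [([485.5, 170.1, 9.4], 0.6)]
port [([487.9, -295.7, 88.7], 0.72)]
{'t': 0.4, 'qpos': array([-1.12802905e+00,  4.23219520e-01,  1.62997170e+00,  8.30039906e-06,
        1.08860609e+00, -1.89647537e-02]), 'qvel': array([-0.00088893, -0.0005502 , -0.00034572,  0.00054067,  0.00023286,
        0.00046243]), 'joint_torque': array([-4.72620104e-05, -5.44022763e+01, -2.73663980e+01,  6.43070508e-02,
        1.89144700e-02, -7.95907135e-05]), 'ee_pos': array([ 278.44801777, -559.45693268,  184.87216044]), 'orientation': array([-2.67071235e+00,  1.65413525e+00,  2.63755365e-04]), 'ft_force': array([ 0.65202136, -0.14325651, -0.24940677]), 'moment': array([ 0.04905048, -0.01205493,  0.03087568]), 'width': 87.71620809090071}
```

View pics/scene0.png

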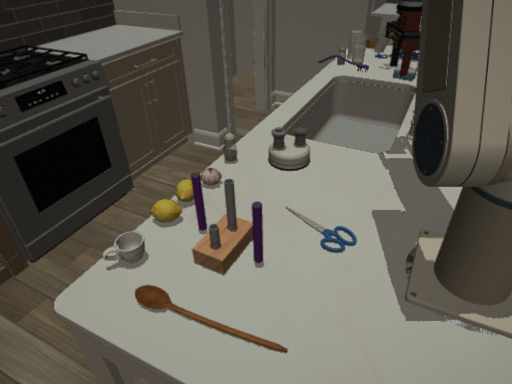

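View pics/top0.png

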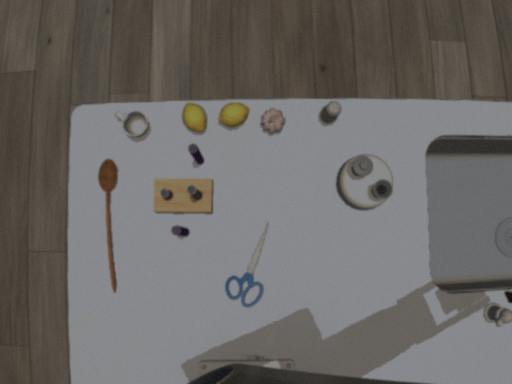

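The real long tube is the grey one at about (484, 100). The purple ones, standing free at (567, 100) and (401, 134), are decoys. I'll zoom in to measure the tube axis and port precisely.

Run:
```python
from h import *
s=ctrl.get_image('scene');t=ctrl.get_image('top')
def crop(im,x0,y0,w,h,k): return cv2.resize(im['pixels'][y0:y0+h,x0:x0+w,::-1],None,fx=k,fy=k,interpolation=cv2.INTER_CUBIC)
A=crop(t,150,170,66,50,6);B=crop(t,335,150,66,62,6);C=crop(s,190,170,66,100,6)[:600];D=crop(s,260,120,66,50,6)
cv2.imwrite('pics/z1.png',np.hstack([A,crop(t,335,152,66,50,6)[:300]]) );cv2.imwrite('pics/z3.png',np.hstack([C,np.vstack([D,np.zeros_like(D)])]))
cv2.imwrite('pics/z2.png',crop(t,335,150,66,66,8))
```

```text
(no output)
```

View pics/z1.png

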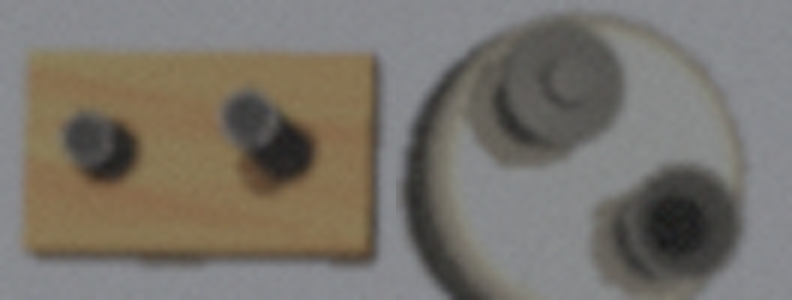

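View pics/z2.png

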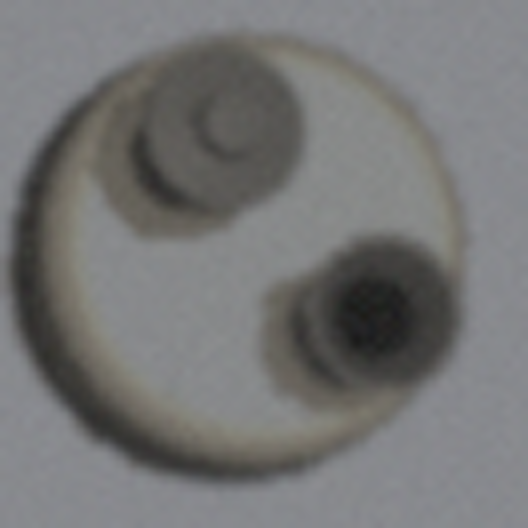

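View pics/z3.png

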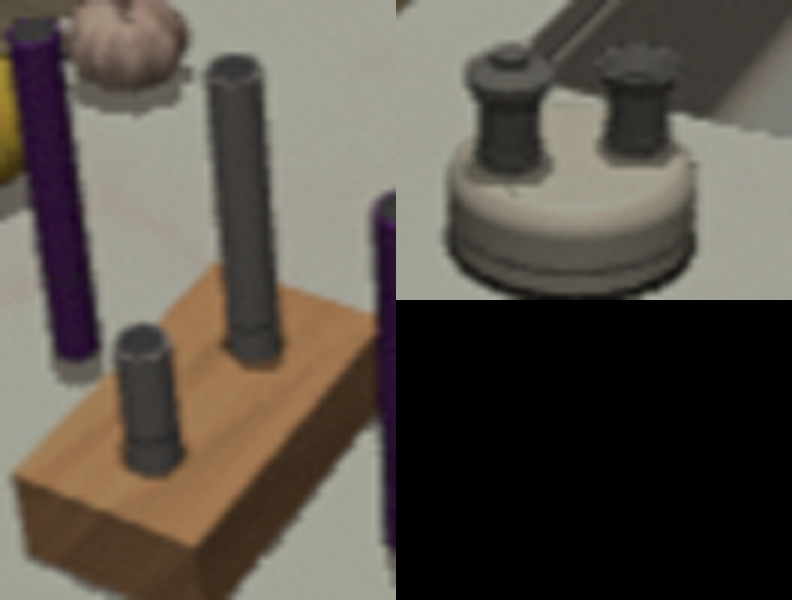

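Run:
```python
from h import *
s=ctrl.get_image('scene');t=ctrl.get_image('top')
def f(im,x0,y0,k,X,Y,z): return ray_z(im,[[x0+(X+.5)/k-.5,y0+(Y+.5)/k-.5]],z)[0].round(1)
print('long',f(t,150,170,6,249,116,160),f(s,190,170,6,236,71,160))
print('long base scene z=40',f(s,190,170,6,255,355,40))
print('short',f(t,150,170,6,90,138,90),f(s,190,170,6,144,342,90))
p=f(t,335,150,8,385,312,95);q=f(t,335,150,8,224,128,95)
print('port',p,'plug',q,np.linalg.norm(p-q),'scene',f(s,260,120,6,642-396,66,95))
print('plug scene',f(s,260,120,6,510-396,75,95), f(s,260,120,6,510-396,55,111), 'plug stub top',f(t,335,150,8,229,122,111))
# stand corners z=40
print([f(t,150,170,6,a,b,40).tolist() for a,b in ((28,52),(377,55),(25,250),(373,255))])
# disc fit z=50 & z=0
for n in('port',):
  for c in('scene','top'):
    print([ (np.round(d['location'],1).tolist(),round(d['p'],2)) for d in ctrl.pinpoint(c,n)])
```

```text
long [482.8 101.3 160. ] [482.5 103.8 160. ]
long base scene z=40 [479.5 110.2  40. ]
short [483.8 166.2  90. ] [484.6 168.7  90. ]
port [ 484.6 -300.2   95. ] plug [ 534.9 -258.    95. ] 65.65767281894779 scene [ 483.9 -296.6   95. ]
plug scene [ 537.7 -260.4   95. ] [ 533.3 -250.1  111. ] plug stub top [ 534.  -255.7  111. ]
[[521.8, 198.3, 40.0], [518.4, 67.3, 40.0], [447.6, 199.2, 40.0], [444.0, 69.4, 40.0]]
[([482.5, -302.2, 92.8], 0.78)]
[([484.1, -298.4, 91.6], 0.81)]
```

```bash
cat >> h.py <<'E'
from scipy.spatial.transform import Rotation as Ro
def plan(target):
    o=ctrl.get_obs(); R=Ro.from_rotvec(o['orientation'])
    G=Ro.from_matrix(np.array([[0,-1,0],[-1,0,0],[0,0,-1.]]).T)
    print('t',round(o['t'],2),'pos',o['ee_pos'].round(1),'q',o['qpos'].round(2),'F',o['ft_force'].round(1),'w',round(o['width'],1))
    d=R.inv().apply(np.array(target)-o['ee_pos'])
    print('shift',(d/150).round(3),'turn',((R.inv()*G).as_rotvec()/np.deg2rad(60)).round(3))
E
python3 -c "
from h import *
plan([483,101.5,220])"
```

```text
t 0.7 pos [ 278.5 -559.5  185. ] q [-1.13  0.42  1.63  0.    1.09 -0.02] F [ 0.4 -0.1  0.6] w 87.7
shift [-3.338 -3.184 -0.234] turn [-0.    -0.     0.441]
```

move_arm(motion=[[[-0.2,-0.19,-0.1],[0,0,0.1]],[[-0.45,-0.42,-0.2],[0,0,0.2]],[[-0.7,-0.67,-0.24],[0,0,0.3]],[[-0.9,-0.86,-0.24],[0,0,0.4]],[[-1,-0.95,-0.24],[0,0,0.44]]], gripper=1)

```text
t: 1.32
ee_pos: [339.6, -359.8, 221.3]
orientation: [-2.222, 2.221, -0.0]
ft_force: [-0.2, -0.5, 0.5]
width: 87.7
```

```bash
python3 -c "
from h import *
plan([483,101.5,220])"
```

```text
t 1.32 pos [ 339.6 -359.8  221.3] q [-0.84  0.19  1.88  0.    1.08  0.73] F [-0.2 -0.5  0.5] w 87.7
shift [-3.075 -0.957  0.009] turn [-0. -0.  0.]
```

move_arm(motion=[[[-0.2,-0.06,0],[0,0,0]],[[-0.4,-0.12,0],[0,0,0]],[[-0.6,-0.18,0],[0,0,0]],[[-0.8,-0.24,0],[0,0,0]],[[-1,-0.3,0],[0,0,0]]])

```text
t: 1.95
ee_pos: [384.4, -210.8, 221.2]
orientation: [-2.222, 2.22, -0.001]
ft_force: [1.3, -0.2, 0.7]
width: 87.7
```

move_arm(motion=[[[-0.2,-0.06,0],[0,0,0]],[[-0.4,-0.12,0],[0,0,0]],[[-0.6,-0.18,0],[0,0,0]],[[-0.8,-0.24,0],[0,0,0]],[[-1,-0.3,0],[0,0,0]]])

```text
t: 2.58
ee_pos: [429.2, -60.6, 221.2]
orientation: [-2.222, 2.22, -0.001]
ft_force: [-0.4, -0.0, 0.3]
width: 87.9
```

move_arm(motion=[[[-0.2,-0.07,0],[0,0,0]],[[-0.4,-0.14,0],[0,0,0]],[[-0.6,-0.2,0],[0,0,0]],[[-0.8,-0.28,0],[0,0,0]],[[-1,-0.35,0],[0,0,0]]])

```text
t: 3.2
ee_pos: [481.7, 89.5, 221.2]
orientation: [-2.222, 2.22, -0.001]
ft_force: [0.5, -0.8, 0.1]
width: 87.8
```

```bash
python3 -c "
from h import *
plan([483,101.5,116])"
```

```text
t 3.2 pos [481.7  89.5 221.2] q [ 0.16  0.18  1.89 -0.    1.08  1.73] F [ 0.5 -0.8  0.1] w 87.8
shift [-0.08  -0.008  0.701] turn [-0.001  0.     0.001]
```

Next I centre over the tube, then descend.

move_arm(motion=[[[-0.08,-0.01,0.1],[0,0,0]],[[-0.08,-0.01,0.25],[0,0,0]],[[-0.08,-0.01,0.42],[0,0,0]],[[-0.08,-0.01,0.58],[0,0,0]],[[-0.08,-0.01,0.7],[0,0,0]]])

```text
t: 3.82
ee_pos: [481.3, 99.6, 114.1]
orientation: [2.221, -2.219, -0.002]
ft_force: [0.9, 0.0, -0.7]
width: 87.5
```

Run:
```python
from h import *
plan([483,101.5,116])
for c in('top','scene'):
    im=ctrl.get_image(c)
    u=(140,140,100,100) if c=='top' else (160,150,120,120)
    cv2.imwrite(f'pics/g_{c}.png',cv2.resize(im['pixels'][u[1]:u[1]+u[3],u[0]:u[0]+u[2],::-1],None,fx=5,fy=5,interpolation=cv2.INTER_CUBIC))
```

```text
t 3.83 pos [481.3  99.6 114.1] q [ 0.18  0.33  1.97 -0.    0.84  1.75] F [ 0.9  0.  -0.7] w 87.5
shift [-0.013 -0.011 -0.013] turn [ 0.002 -0.001  0.001]
```

View pics/g_scene.png

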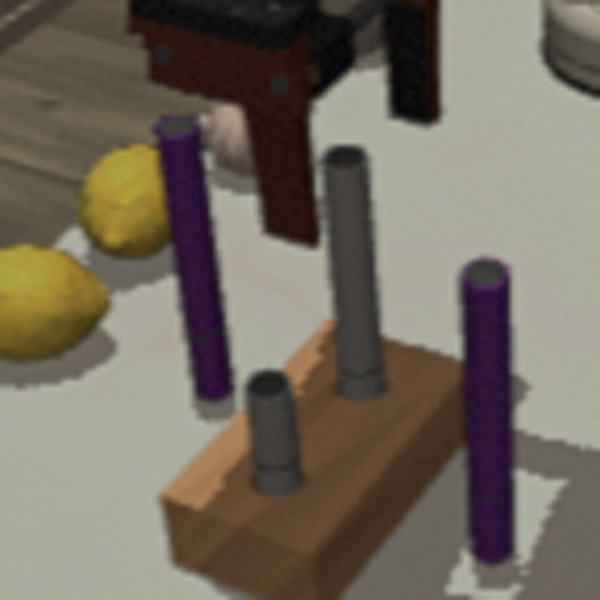

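Run:
```python
from h import *
im=ctrl.get_image('scene'); save(im,'pics/s2.png')
p=ctrl.get_obs()['ee_pos']; print(p)
for dy in(-50,0,50): print(((proj(im,p+[0,dy,0])-[160,150])*5).round())
print(((proj(im,[[482.8,101.5,160],[482.8,101.5,114],[482.8,101.5,40]])-[160,150])*5).round())
cv2.imwrite(f'pics/g2.png',cv2.resize(im['pixels'][90:270,160:300,::-1],None,fx=4,fy=3.3,interpolation=cv2.INTER_CUBIC)[:600])
t=ctrl.get_image('top');save(t,'pics/t2.png')
```

```text
[481.24381823  99.72085748 114.67733378]
[[417. 182.]]
[[359. 243.]]
[[295. 310.]]
[[347. 154.]
 [354. 245.]
 [364. 380.]]
```

View pics/g2.png

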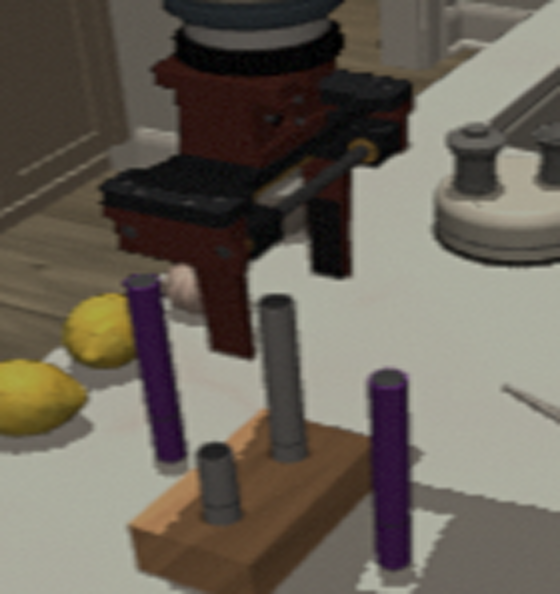

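View pics/t2.png

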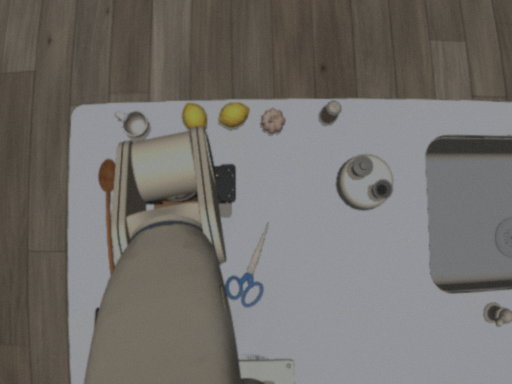

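Run:
```python
from h import *
s=ctrl.get_image('scene');t=ctrl.get_image('top')
for z in (195,230,260): print(z,ray_z(t,[[236,166],[236,202]],z).round().tolist())
# tips seen in scene, hypotheses on z
for uv in ([160+265/5,150+232/5],[160+320/5,150+245/5],[160+390/5,150+112/5],[160+438/5,150+124/5]):
    print(uv,[ray_z(s,[uv],z)[0].round(0).tolist() for z in(95,114,130,147)])
cv2.imwrite('pics/t3.png',cv2.resize(t['pixels'][120:250,90:260,::-1],None,fx=4,fy=4,interpolation=cv2.INTER_CUBIC))
```

```text
195 [[522.0, 11.0, 195.0], [452.0, 12.0, 195.0]]
230 [[516.0, 10.0, 230.0], [449.0, 11.0, 230.0]]
260 [[511.0, 9.0, 260.0], [447.0, 10.0, 260.0]]
[213.0, 196.4] [[537.0, 88.0, 95.0], [522.0, 110.0, 114.0], [508.0, 127.0, 130.0], [494.0, 146.0, 147.0]]
[224.0, 199.0] [[510.0, 86.0, 95.0], [496.0, 107.0, 114.0], [483.0, 125.0, 130.0], [470.0, 144.0, 147.0]]
[238.0, 172.4] [[536.0, -21.0, 95.0], [521.0, 5.0, 114.0], [507.0, 26.0, 130.0], [493.0, 49.0, 147.0]]
[247.6, 174.8] [[510.0, -22.0, 95.0], [496.0, 4.0, 114.0], [483.0, 26.0, 130.0], [470.0, 48.0, 147.0]]
```

View pics/t3.png

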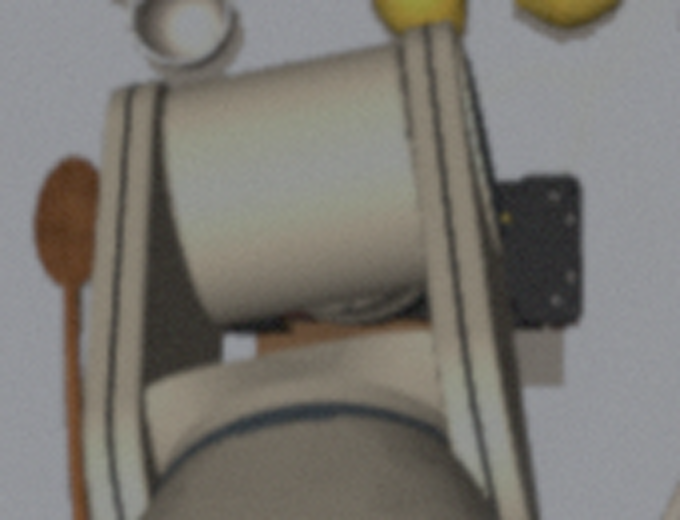

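The scene picture shows the fingertips about 33 mm higher than the reported TCP, at z≈147 instead of 114. The xy position agrees in both views. I'll half-close the jaws, which clears the short tube, and go a little lower so the grasp works whichever height is right.

move_arm(motion=[[[-0.01,-0.01,0],[0,0,0]],[[-0.01,-0.01,0],[0,0,0]],[[-0.01,-0.01,0.03],[0,0,0]],[[-0.01,-0.01,0.07],[0,0,0]],[[-0.01,-0.01,0.11],[0,0,0]]], gripper=0.5)

```text
t: 4.75
ee_pos: [484.1, 101.9, 98.9]
orientation: [2.222, -2.22, -0.0]
ft_force: [0.1, -0.3, 0.3]
width: 44.9
```

Run:
```python
from h import *
plan([483,101.5,98])
im=ctrl.get_image('scene')
cv2.imwrite(f'pics/g3.png',cv2.resize(im['pixels'][110:230,160:280,::-1],None,fx=5,fy=5,interpolation=cv2.INTER_CUBIC)[:600])
```

```text
t 4.75 pos [484.1 101.9  98.9] q [ 0.18  0.36  1.98 -0.    0.8   1.75] F [ 0.1 -0.3  0.3] w 44.9
shift [0.003 0.007 0.006] turn [ 0.    -0.     0.001]
```

View pics/g3.png

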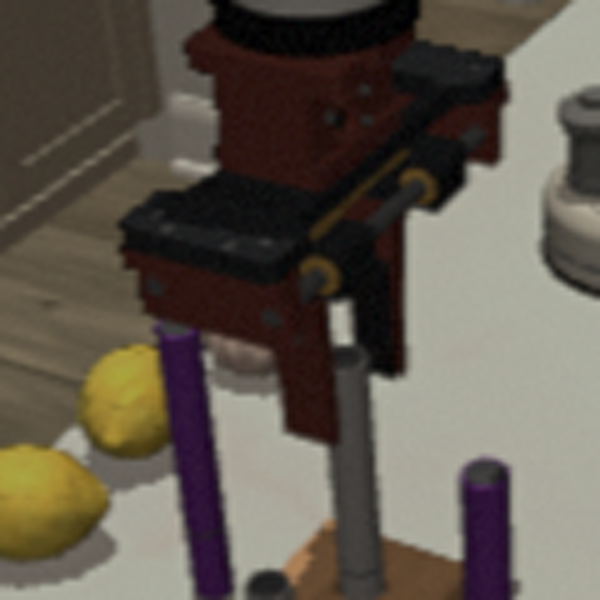

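move_arm(motion=[[[0,0,0],[0,0,0]],[[0,0,0],[0,0,0]],[[0,0,0],[0,0,0]],[[0,0,0],[0,0,0]],[[0,0,0],[0,0,0]]], gripper=0)

```text
t: 5.42
ee_pos: [484.4, 101.9, 99.6]
orientation: [-2.222, 2.22, -0.0]
ft_force: [0.9, 1.2, 0.6]
width: 19.1
```

Run:
```python
from h import *
plan([483,101.5,98])
im=ctrl.get_image('scene')
cv2.imwrite(f'pics/g4.png',cv2.resize(im['pixels'][110:230,160:280,::-1],None,fx=5,fy=5,interpolation=cv2.INTER_CUBIC)[:600])
```

```text
t 5.42 pos [484.4 101.9  99.6] q [0.18 0.36 1.98 0.   0.8  1.75] F [0.9 1.2 0.6] w 19.1
shift [0.003 0.009 0.011] turn [-0.     0.     0.001]
```

View pics/g4.png

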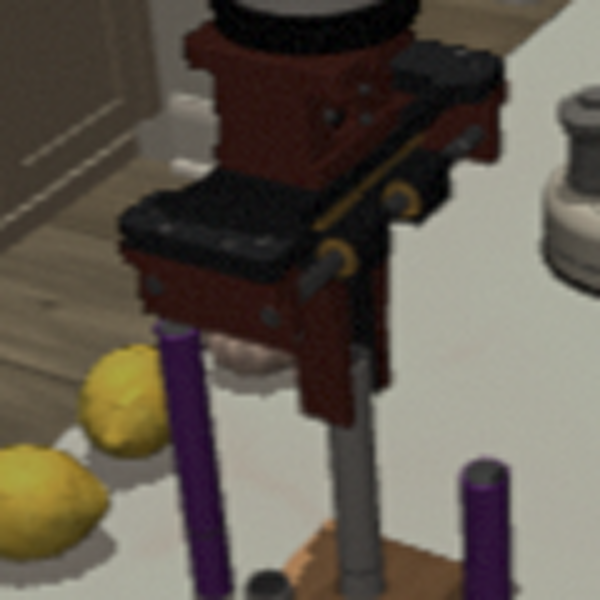

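Width is 19.1 mm, so the tube is gripped. Next I lift it straight up.

move_arm(motion=[[[0,0,-0.08],[0,0,0]],[[0,0,-0.25],[0,0,0]],[[0,0,-0.5],[0,0,0]],[[0,0,-0.75],[0,0,0]],[[0,0,-0.93],[0,0,0]]])

```text
t: 6.1
ee_pos: [484.6, 102.0, 241.5]
orientation: [-2.221, 2.219, -0.002]
ft_force: [0.3, 0.7, -2.0]
width: 19.7
```

Run:
```python
from h import *
plan([483,101.5,240])
im=ctrl.get_image('scene')
cv2.imwrite(f'pics/g5.png',cv2.resize(im['pixels'][60:240,150:310,::-1],None,fx=3.3,fy=3.3,interpolation=cv2.INTER_CUBIC)[:600])
```

```text
t 6.1 pos [484.6 102.  241.5] q [ 0.18  0.16  1.86 -0.    1.12  1.75] F [ 0.3  0.7 -2. ] w 19.7
shift [0.003 0.011 0.01 ] turn [-0.002  0.     0.001]
```

View pics/g5.png

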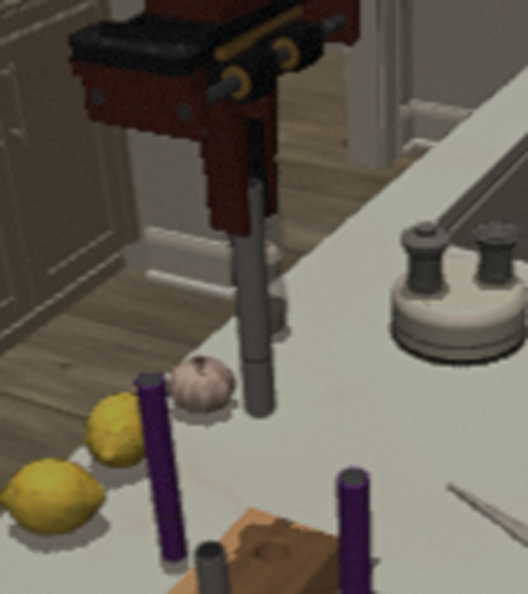

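The tube is out of the stand and hanging straight in the jaws. Next I carry it towards the port.

move_arm(motion=[[[0.1,0,0],[0,0,0]],[[0.3,0,0],[0,0,0]],[[0.52,0,0],[0,0,0]],[[0.75,0,0],[0,0,0]],[[1,0,0],[0,0,0]]])

```text
t: 6.78
ee_pos: [482.9, -49.8, 237.4]
orientation: [2.221, -2.219, -0.003]
ft_force: [0.1, -0.0, 0.1]
width: 19.5
```

move_arm(motion=[[[0.22,0,0],[0,0,0]],[[0.42,0,0],[0,0,0]],[[0.62,0,0],[0,0,0]],[[0.82,0,0],[0,0,0]],[[1,0,0],[0,0,0]]])

```text
t: 7.4
ee_pos: [482.9, -199.5, 237.2]
orientation: [2.221, -2.22, -0.004]
ft_force: [0.6, 1.1, -1.3]
width: 19.0
```

move_arm(motion=[[[0.2,0,0],[0,0,0]],[[0.4,0,0],[0,0,0]],[[0.55,0,0],[0,0,0]],[[0.65,0,0],[0,0,0]],[[0.67,0,0],[0,0,0]]])

```text
t: 8.02
ee_pos: [484.3, -299.2, 238.5]
orientation: [2.221, -2.221, -0.001]
ft_force: [-0.6, -0.1, -0.8]
width: 19.1
```

move_arm(motion=[[[0,0,0],[0,0,0]],[[0,0,0],[0,0,0]],[[0,0,0],[0,0,0]],[[0,0,0],[0,0,0]],[[0,0,0],[0,0,0]]])

```text
t: 8.65
ee_pos: [484.7, -298.4, 239.1]
orientation: [2.223, -2.22, 0.0]
ft_force: [0.3, -0.7, -1.2]
width: 19.4
```

Run:
```python
from h import *
plan([485.3,-298.7,240])
im=ctrl.get_image('scene');t=ctrl.get_image('top')
cv2.imwrite(f'pics/p1.png',cv2.resize(im['pixels'][70:180,240:340,::-1],None,fx=5.4,fy=5.4,interpolation=cv2.INTER_CUBIC)[:600])
cv2.imwrite(f'pics/p1t.png',cv2.resize(t['pixels'][110:260,300:450,::-1],None,fx=4,fy=4,interpolation=cv2.INTER_CUBIC)[:600])
for c in('scene','top'):
  for n in('long_tube','port'): print(c,n,[(np.round(d['location'],1).tolist(),round(d['p'],2)) for d in ctrl.pinpoint(c,n)])
```

```text
t 8.65 pos [ 484.7 -298.4  239.1] q [-0.57  0.28  1.7  -0.    1.15  1.  ] F [ 0.3 -0.7 -1.2] w 19.4
shift [ 0.002 -0.004 -0.006] turn [-0.    -0.     0.001]
scene long_tube [([568.0, 102.2, -0.6], 0.85), ([400.5, 135.7, 1.8], 0.71), ([487.8, -295.1, 154.7], 0.63)]
scene port [([482.4, -302.2, 95.4], 0.58)]
top long_tube [([564.3, 98.9, -0.8], 0.66), ([403.1, 136.4, -2.0], 0.56)]
top port [([485.6, -298.3, 91.7], 0.83)]
```

View pics/p1.png

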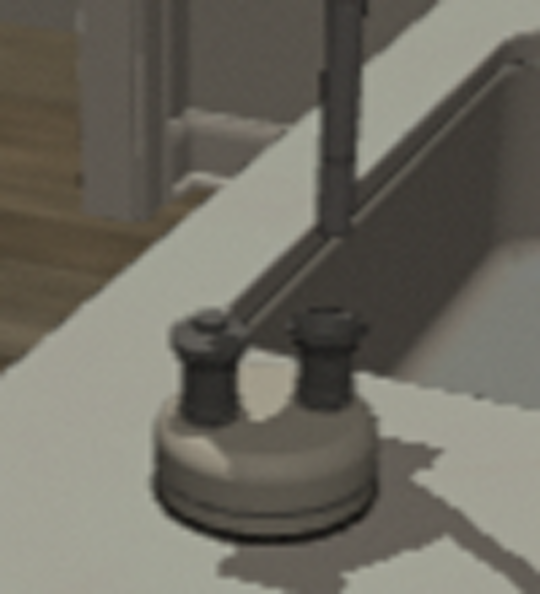

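View pics/p1t.png

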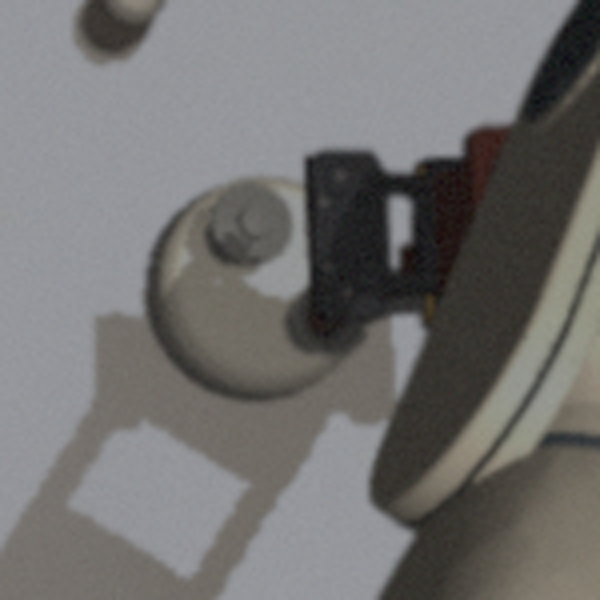

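Run:
```python
from h import *
im=ctrl.get_image('scene')
f=lambda X,Y,z: ray_z(im,[[240+(X+.5)/5.4-.5,70+(Y+.5)/5.4-.5]],z)[0].round(1)
print('tube bottom centre',f(336,232,149.5),'port',f(329,316,95),f(329,312,95))
print(((proj(im,[[483.1,-298.8,149.5],[484.3,-299,95]])-[239.5,69.5])*5.4).round())
```

```text
tube bottom centre [ 484.4 -300.1  149.5] port [ 490.2 -311.7   95. ] [ 492.  -316.4   95. ]
[[338. 234.]
 [331. 328.]]
```

move_arm(motion=[[[0,-0.005,0.07],[0,0,0]],[[0,-0.005,0.15],[0,0,0]],[[0,-0.005,0.24],[0,0,0]],[[0,-0.005,0.31],[0,0,0]],[[0,-0.005,0.34],[0,0,0]]])

```text
t: 9.62
ee_pos: [485.0, -298.3, 186.8]
orientation: [2.222, -2.22, -0.002]
ft_force: [-0.5, 0.0, -0.8]
width: 19.7
```

move_arm(motion=[[[0,0,0.03],[0,0,0]],[[0,0,0.06],[0,0,0]],[[0,0,0.09],[0,0,0]],[[0,0,0.12],[0,0,0]],[[0,0,0.14],[0,0,0]]])

```text
t: 10.25
ee_pos: [485.5, -298.7, 166.8]
orientation: [2.223, -2.22, 0.0]
ft_force: [-0.1, -0.9, -0.3]
width: 19.4
```

Run:
```python
from h import *
plan([485.3,-298.7,142.6])
im=ctrl.get_image('scene');print(ctrl.get_obs()['moment'])
cv2.imwrite(f'pics/p2.png',cv2.resize(im['pixels'][70:180,240:340,::-1],None,fx=5.4,fy=5.4,interpolation=cv2.INTER_CUBIC)[:600])
```

```text
t 10.25 pos [ 485.5 -298.7  166.8] q [-0.57  0.37  1.77 -0.    1.01  1.  ] F [-0.1 -0.9 -0.3] w 19.4
shift [0.    0.001 0.161] turn [-0.    -0.     0.001]
[-0.14249686 -0.02390407  0.04119523]
```

View pics/p2.png

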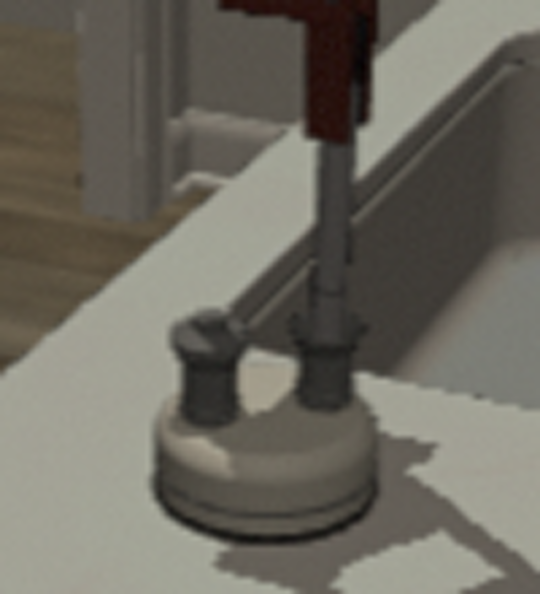

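The tube is in the bore with no side force, and its ring mark is still above the mouth. Next I push on to the seal.

move_arm(motion=[[[0,0,0.02],[0,0,0]],[[0,0,0.045],[0,0,0]],[[0,0,0.07],[0,0,0]],[[0,0,0.09],[0,0,0]],[[0,0,0.11],[0,0,0]]])

```text
t: 10.92
ee_pos: [486.0, -298.9, 151.1]
orientation: [-2.222, 2.22, -0.002]
ft_force: [-1.7, 1.0, 4.9]
width: 19.2
```

move_arm(motion=[[[0,0,0.01],[0,0,0]],[[0,0,0.02],[0,0,0]],[[0,0,0.03],[0,0,0]],[[0,0,0.04],[0,0,0]],[[0,0,0.05],[0,0,0]]])

```text
t: 11.55
ee_pos: [486.0, -298.8, 143.7]
orientation: [-2.222, 2.22, -0.002]
ft_force: [0.3, 0.5, 5.9]
width: 19.1
```

Run:
```python
from h import *
plan([485.3,-298.7,142.6])
im=ctrl.get_image('scene');print(ctrl.get_obs()['moment'])
cv2.imwrite(f'pics/p3.png',cv2.resize(im['pixels'][70:180,240:340,::-1],None,fx=5.4,fy=5.4,interpolation=cv2.INTER_CUBIC)[:600])
```

```text
t 11.55 pos [ 486.  -298.8  143.7] q [-0.57  0.4   1.79  0.    0.96  1.  ] F [0.3 0.5 5.9] w 19.1
shift [-0.001  0.005  0.007] turn [-0.001 -0.001  0.001]
[-0.01943424  0.08286544 -0.03274113]
```

View pics/p3.png

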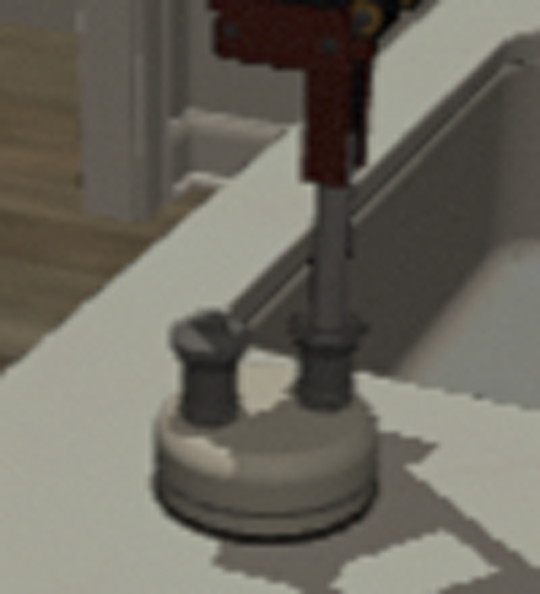

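The seal is moving at about 7 N and the ring is near the mouth. I'll push in small steps until the force jumps at the bottom.

move_arm(motion=[[[0,0,0.005],[0,0,0]],[[0,0,0.01],[0,0,0]],[[0,0,0.015],[0,0,0]],[[0,0,0.02],[0,0,0]],[[0,0,0.02],[0,0,0]]])

```text
t: 12.22
ee_pos: [487.2, -299.4, 142.4]
orientation: [-2.222, 2.22, -0.006]
ft_force: [-1.3, 2.4, 16.8]
width: 19.4
```

The force jumped to 17 N at TCP z 142.4, against a predicted 142.6, so the tube has bottomed. I'll release it.

move_arm(motion=[[[0,0,-0.01],[0,0,0]],[[0,0,-0.01],[0,0,0]],[[0,0,-0.01],[0,0,0]],[[0,0,-0.01],[0,0,0]],[[0,0,-0.01],[0,0,0]]], gripper=0.7)

```text
t: 12.85
ee_pos: [485.3, -298.5, 141.3]
orientation: [2.222, -2.22, -0.001]
ft_force: [-0.4, -0.1, -0.2]
width: 60.8
```

Run:
```python
from h import *
plan([485.3,-298.7,240])
im=ctrl.get_image('scene')
cv2.imwrite(f'pics/p4.png',cv2.resize(im['pixels'][70:180,240:340,::-1],None,fx=5.4,fy=5.4,interpolation=cv2.INTER_CUBIC)[:600])
```

```text
t 12.85 pos [ 485.3 -298.5  141.3] q [-0.57  0.4   1.79  0.    0.96  1.  ] F [-0.4 -0.1 -0.2] w 60.8
shift [ 0.001  0.    -0.658] turn [0.    0.    0.001]
```

View pics/p4.png

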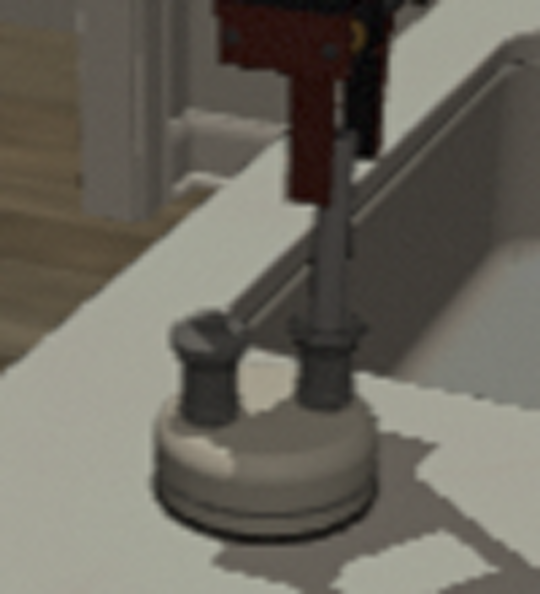

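The tube is released and standing. Next I withdraw straight up.

move_arm(motion=[[[0,0,-0.1],[0,0,0]],[[0,0,-0.28],[0,0,0]],[[0,0,-0.5],[0,0,0]],[[0,0,-0.7],[0,0,0]],[[0,0,-0.8],[0,0,0]]])

```text
t: 13.52
ee_pos: [486.2, -299.1, 264.2]
orientation: [-2.222, 2.22, -0.005]
ft_force: [0.2, 0.8, -0.9]
width: 61.7
```

move_arm(motion=[[[0,0.1,0],[0,0,0]],[[0,0.3,0],[0,0,0]],[[0,0.5,0],[0,0,0]],[[0,0.6,0],[0,0,0]],[[0,0.6,0],[0,0,0]]])

```text
t: 14.15
ee_pos: [394.4, -298.5, 261.0]
orientation: [2.221, -2.222, -0.001]
ft_force: [0.1, 0.3, 0.4]
width: 61.5
```

Run:
```python
from h import *
plan([485.3,-298.7,240])
im=ctrl.get_image('scene');t=ctrl.get_image('top');save(t,'pics/p5t.png')
x=np.vstack([cv2.resize(im['pixels'][80:180,240:340,::-1],None,fx=6,fy=6,interpolation=cv2.INTER_CUBIC)])
cv2.imwrite('pics/p5.png',x)
print('top end, home',((proj(im,[[484.3,-299,203],[484.3,-299,95]])-[239.5,79.5])*6).round(), proj(t,[484.3,-299,203]))
for n in('long_tube','short_tube'):
  for c in ('scene','top'): print(c,n,[(np.round(d['location'],1).tolist(),round(d['p'],2)) for d in ctrl.pinpoint(c,n)])
```

```text
t 14.15 pos [ 394.4 -298.5  261. ] q [-0.67  0.14  1.83  0.    1.17  0.9 ] F [0.1 0.3 0.4] w 61.5
shift [ 0.001 -0.606  0.14 ] turn [ 0.001  0.001 -0.   ]
top end, home [[379.  90.]
 [368. 304.]] [[396.83342755 182.54126927]]
scene long_tube [([404.0, 133.6, 0.2], 0.85), ([486.8, -296.0, 56.0], 0.77), ([565.7, 99.4, 0.2], 0.55)]
top long_tube [([488.3, -300.3, 51.3], 0.67), ([567.2, 99.3, -0.4], 0.59), ([401.2, 134.5, 0.5], 0.53)]
scene short_tube [([486.0, 171.2, 8.2], 0.59)]
top short_tube [([485.7, 168.7, 11.2], 0.46)]
```

View pics/p5.png

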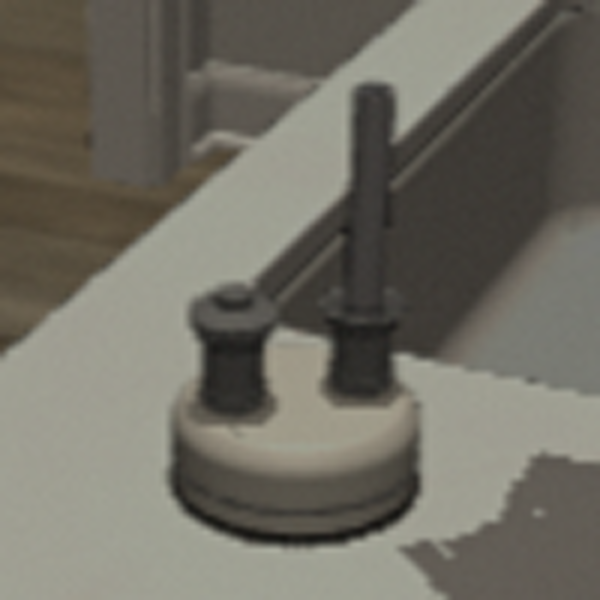

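View pics/p5t.png

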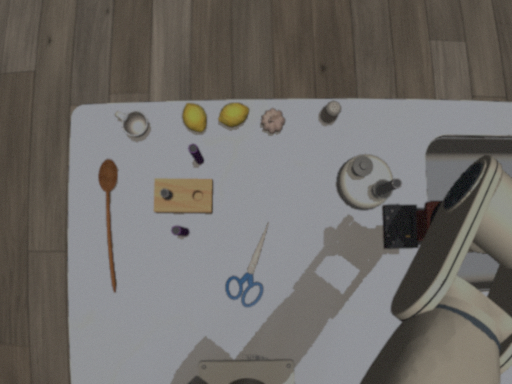

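The tube's top end sits at zoomed pixel (374, 90). I predicted (379, 90) for fully home, and the networks put its lower end at z 51–56, against 53. It stands upright, the short tube is still in place and the arm is clear, so I'm handing in.

```bash
python3 -c "
from h import *
print(ctrl.close_job())"
```

```text
the job is handed in; nothing more can be done
None
```

The long tube is standing in the filter's open port, fully home and released. I handed the job in at about 14 s of the 43 s allowed; no verdict was reported.

- **Fit:** The seal gave way at about 6 N. The force then rose to 17 N at TCP height 142.4 mm, against a predicted bottom of 142.6 mm.
- **Last pictures:** The tube is upright, and its top end is at the height expected when home. The networks put its lower end at z 51–56 mm (home is 53), 3–4 mm from the port axis I measured. They also show the short tube in the stand within about 4 mm of where it was first found, and both purple look-alikes still standing where they were. The arm is clear of everything.
- **Not directly confirmed:** The ring mark can't be seen at the mouth any more, so I judged depth from the tube's top end and the force.
- **Disagreement:** In the scene pictures the fingertips looked about 33 mm higher than the reported TCP. I never found out why. I chose a grasp height that worked either way, and the 19 mm jaw width confirmed the grip.

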